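# Hang the inspection placard and lock it in the rail dock

## Robot

A 6-joint arm with a two-finger parallel gripper is mounted at the origin on the work surface. World frame = base frame: x ahead of the robot, y to its left, z up, the work surface at z = 0. Lengths are in m, angles in rad, forces in N, time in s.
With the tool pointing down it reaches from about 0.35 to 0.85 m from the base axis. Payload 8.1 kg.
Tool frame: the origin (TCP) lies on the centre line of the jaws, within the pads' length; the fingertips stand robot.tips_ahead ahead of it and the grasp point (between the pads) lies 6 mm ahead of it (robot.tips_ahead is the distance from the TCP to the fingertips, in m); z points along the fingers, y is the line along which they close (so a half turn about z gives the same grasp; the last joint's range is limited). The gripper opens to 93 mm and grips with 3 to 60 N. Pads are 15 mm wide; open, the fingers measure 128 mm over their backs; the gripper's body (75 mm by 188 mm) begins 65 mm behind the grasp point.
Start: joints at [-1.2, 0.13, 1.488, -0, 1.523, -0.085], TCP at [0.264, -0.539, 0.244] pointing down, gripper open.
Joint ranges: [-2.96, 2.96], [-0.89, 2.26], [0.02, 2.5], [-1.34, 4.48], [0, 2.73], [-2.66, 2.66]. Speed limits (rad/s): [2.39, 2.39, 2.79, 3.14, 3.14, 3.14].

## Interface

Orientations are given as a rotation vector (axis times angle).
In Python, from plant import robot gives the robot as it stands.
- The arm moves only by the tool apply_moves, never from a script. Its arguments are lists of equal length, an entry for each row: "delta_pos": the shift along the tool's x, y, z in cm, a list of three; "twist": the turn about the tool's z in rad. A call has 1 to 8 rows; each row shifts and turns the commanded pose from where the row before left it, along the tool's axes as they then stand; what a row does not reach is not made up. A row lasts 1/8 s, in which the tool goes at most 62.5 mm and 10.7 degrees, less where a joint would pass 70% of its speed; a pose out of reach is approached as far as the arm can. A call with a gripper value outside its range is refused whole. "gripper" is the finger opening in cm, from 0 to 9.3, set as the call begins (left out, the last holds). The fingers move at their own pace and stop on an object; "squeeze" is the grip in N (left out, the last holds). Time passes only in rows, so rows that do not move let the fingers close. It gives the time, the measured TCP pose, the force, the opening and the grip force at its end, in the units of the state.
- robot.read_state(): the state, without advancing time (a new reading comes with each control period).
- robot.read_camera(name): name is "scene" or "top" or "wrist"; returns a dict with "frame" (384x512x3 uint8, red, green, blue), "vertical_fov" (degrees; the focal length in pixels is half the picture's height over the tangent of half this angle, whatever the lens; pixels are square), "cx", "cy" (the principal point, pixels), "k1" (the pictures are not rectified: a ray, as slopes to the right and down, at radius r is drawn at 1 + k1 r^2 times it, then the intrinsics apply), "R" (3x3) and "t" (3): a world point X has camera coordinates R X + t. Camera axes: x right, y down, z forward; pixel columns grow to the right and rows downward; lengths in m; the calibration is good to about 2 mm. A picture is of the moment at which its call begins. There is no depth.
- robot.close_job(): hands the job in; it is judged then, once.
The state is a dict: "t": time; "q": joint angles; "dq": joint speeds; "joint_torque": joint torques, N m; "tool_pos": TCP position; "orientation": TCP orientation; "force": force on the tool from outside, world axes, zero at the start; "wrist_torque": the same for the moment, N m; "opening": finger opening in m; "gripper_force": force on a finger pad.
Only numpy, scipy, OpenCV 4.12 (cv2) and the standard library are available. Lean on these libraries where they do the work, as an engineer would, in place of code of your own. Each camera call takes 0.05 s, during which the arm holds its last target. There are 200 camera calls.

## Task

Take the green inspection placard out of its stand, hook it over the rail above the shellfish tray on the free stretch to the right of the yellow-forked dock (right as the robot sees it), and let go so that it hangs there freely. Then push it gently along the rail into the dock until it presses the sprung buffer back and the yellow fork drops behind its crossbar, so that it stays locked there; do not ram the buffer to the end of its travel. Leave the red placard, the torch, the magnifier, the bottle and the bowl where they are.

Things in the scene. Friction and masses are not known exactly. Their poses are not given: they have to be found in the camera images.
- green: Green rigid placard, 0.25 kg, 195 mm tall, hook on top. Origin: middle of its bottom edge; z up, y along its width, x normal to it. Plate 100 mm wide (y), 6 mm thick, 86 mm tall. Starts upright in a grey stand (slot 40 mm deep) with the hook's mouth (+x) facing away from the robot.
- green_hook (a point): Where the rail's axis lies once hung: 130 mm above the origin. Hook, 60 mm long in y; from this point: full leg at x=-12 mm, flat roof underside at z=+8, short lip at x=12 to 16 reaching down to z=-2, mouth floor at z=-44. The rail enters sideways from +x between lip and floor; then the placard is lowered until the roof rests on the rail.
- green_tab (a point): Middle of the green grip tab on the hook's roof, 39 mm above green_hook: 12 mm thick (x), 60 mm wide (y), 52 mm tall.
- green_bar (a point): Middle of the steel crossbar through the tab's foot, 18 mm above green_hook: 16 mm thick, 92 mm long, along x, so it sticks out 40 mm either side of the tab.
- red: A red placard of the same shape in a like stand; to be left alone. Either placard may be in either place.
- rail: Horizontal aluminium rail, 16 mm thick, 520 mm long, along its y (+y to the robot's left); axis 210 mm above the counter. Origin: on the counter below the rail's middle; x points away from the robot. Posts 20 mm thick at y=-250 and +250 mm. Below it, y -20 to 220 mm, stands a 45 mm high tray of shellfish.
- rail_axis (a point): Middle of the rail, on its axis. The dock (yellow fork, blue buffer, black block) is clamped on the rail's +y half at a place that differs each time and is not reported: find it by sight or touch. The catching faces of its fork noses lie between y=+42 and +92 mm of the rail; their ramps begin 50 mm further to -y.
- keeper (a joint): Dock's yellow fork, a sprung flap hinged at its +y end: 0 rad down, about 0.12 while the crossbar passes. Its arms, 32 to 44 mm either side of the rail (x) and up to 40 mm above its axis, end towards -y in ramped noses, which the crossbar lifts as it slides to +y and which drop behind it. The space between the arms is free for fingers pushing the tab.
- buffer (a joint): Blue sprung sleeve on the rail with a black rubber flange (52 mm across), part of the dock; metres, 0 free, grows as pushed to +y, end of travel 0.032. Spring 3 N plus 0.3 N per mm. The hook meets it shortly before the fork drops behind the crossbar, at about 0.008; let go, the buffer presses the placard back on the fork and reads about 0.006.
- torch: Black torch 120 mm long lying on the counter; leave alone.
- magnifier: Black magnifier 160 mm long lying on the counter; leave alone.
- sanitiser: White bottle 160 mm tall; leave alone.
- bowl: White bowl 120 mm across; leave alone.

How it is judged:
By the outcome, as a careful person would: the job done as asked, in the order asked, and still so for the second after the job is handed in, with the robot touching nothing.
It also fails if it takes over 67 s, if anything falls off the work surface, if the arm or the gripper's body presses on something with over 40 N, if the wrist force passes 120 N, or if a joint passes its speed limit or range.

## Working session

There is one attempt and no reset: what is moved stays moved. The work goes in short steps, Python scripts to look and compute and a tool call to move; the robot and the scene stay as the last step left them, time stands still between calls to the robot, and variables do not carry over. Pictures are saved under pics/ and viewed, at most 10 in all, crops included, and the job is handed in when it is done.

Besides the shell and the picture viewer there is one more tool, called after "Call:" in YAML: its name, and indented under it one key for each argument. apply_moves: Moves the arm, as the interface text tells. Its arguments: {"type":"object","properties":{"delta_pos":{"type":"array"},"twist":{"type":"array"},"gripper":{"type":"number"},"squeeze":{"type":"number"}},"required":["delta_pos","twist"]}

```bash
ls; mkdir -p pics; cat > h.py <<'E'
import numpy as np, cv2, pickle
from plant import robot
def snap(n,tag):
    c=robot.read_camera(n); cv2.imwrite(f'pics/{tag}.png',c['frame'][:,:,::-1]); pickle.dump(c,open(f'pics/{tag}.pkl','wb')); return c
def load(tag): return pickle.load(open(f'pics/{tag}.pkl','rb'))
def ray(c,u,v):
    f=c['frame'].shape[0]/2/np.tan(np.radians(c['vertical_fov'])/2)
    d=np.array([(u-c['cx'])/f,(v-c['cy'])/f]); p=d.copy()
    for _ in range(30): p=d/(1+c['k1']*(p@p))
    R=np.array(c['R']);t=np.array(c['t']); r=R.T@np.array([p[0],p[1],1]); return -R.T@t, r/np.linalg.norm(r)
def tri(obs):
    A=np.zeros((3,3));b=np.zeros(3);L=[]
    for c,u,v in obs:
        o,r=ray(c,u,v);P=np.eye(3)-np.outer(r,r);A+=P;b+=P@o;L.append((o,P))
    X=np.linalg.solve(A,b); return X,[np.linalg.norm(P@(X-o)) for o,P in L]
def onz(c,u,v,z):
    o,r=ray(c,u,v); return o+r*(z-o[2])/r[2]
def onplane(c,u,v,p,n):
    o,r=ray(c,u,v); n=np.array(n); return o+r*(n@(np.array(p)-o))/(n@r)
def proj(c,X):
    f=c['frame'].shape[0]/2/np.tan(np.radians(c['vertical_fov'])/2)
    p=np.array(c['R'])@np.array(X)+np.array(c['t']);p=p[:2]/p[2];p=p*(1+c['k1']*(p@p));return f*p[0]+c['cx'],f*p[1]+c['cy']
E
python3 - <<'E'
from h import *
ims=[snap(n,n+'0') for n in ('scene','top','wrist')]
np.set_printoptions(precision=3,suppress=True)
for c in ims: print(c['vertical_fov'],c['cx'],c['cy'],c['k1'],-np.array(c['R']).T@c['t'],np.array(c['R'])[2])
s=robot.read_state(); print(s, robot.tips_ahead)
a=np.vstack([cv2.resize(ims[i]['frame'],(800,600)) for i in (0,)])
cv2.imwrite('pics/s0.png',a[:,:,::-1]); cv2.imwrite('pics/t0.png',cv2.resize(ims[1]['frame'],(800,600))[:,:,::-1])
E
```

```text
pics
44.47337175318511 260.78778069250967 183.3014523088445 -0.041050858385401866 [1.29  0.386 1.   ] [-0.601 -0.351 -0.718]
57.56583261203429 258.3080794079018 190.11107878550592 -0.06244964854961274 [ 0.417 -0.029  1.042] [ 0.181  0.015 -0.983]
67.4101409238263 258.43060420648726 188.81461408242527 -0.03149666258875455 [ 0.339 -0.502  0.383] [-0.267 -0.128 -0.955]
{'t': 0.15, 'q': array([-1.2  ,  0.131,  1.489, -0.   ,  1.523, -0.085]), 'dq': array([ 0.   , -0.003, -0.001, -0.001,  0.   , -0.   ]), 'joint_torque': array([  0.003, -56.048, -49.233,   0.077,   0.03 ,  -0.   ]), 'tool_pos': array([ 0.264, -0.538,  0.243]), 'orientation': array([-3.059, -0.709,  0.   ]), 'force': array([ 0.45 ,  0.581, -0.172]), 'wrist_torque': array([-0.076,  0.005,  0.046]), 'gripper_force': 0.0, 'opening': 0.09318282512507049} 0.025
```

View pics/s0.png

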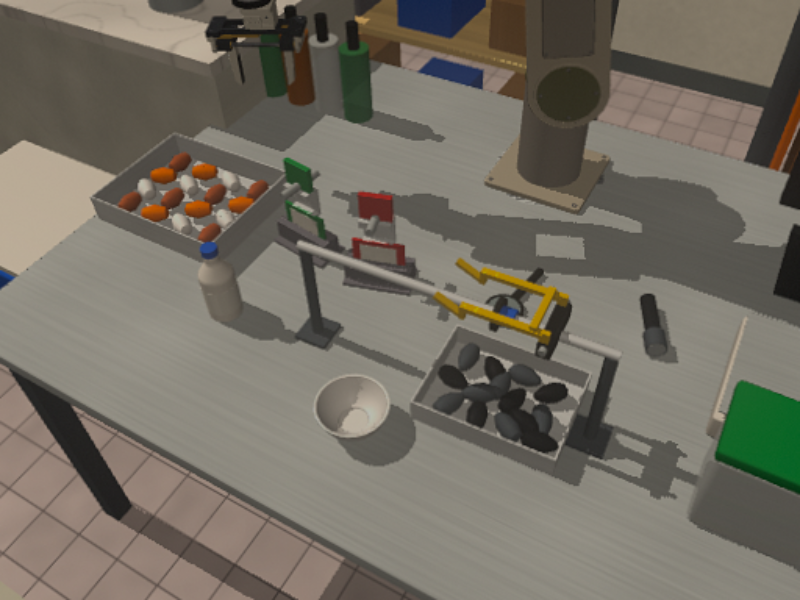

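View pics/t0.png

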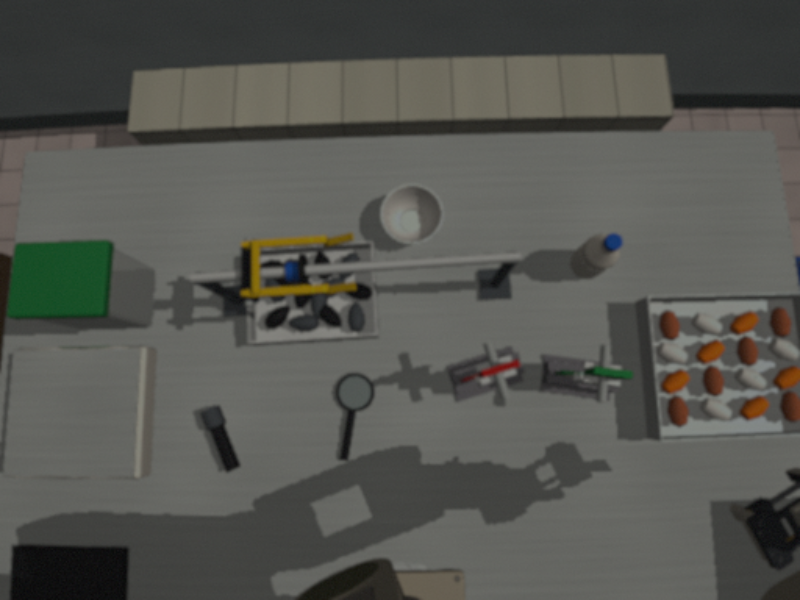

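The scene view (800 px) shows green at about (300,200), red at (377,240), the rail from (300,245) to (618,355) and the fork noses at about (460,265)/(445,305). In the top view green is at (605,373), the rail runs (192,277) to (518,257), and the noses are near x=352. Next I'll enlarge these areas.

```bash
python3 - <<'E'
from h import *
s=load('scene0')['frame'];t=load('top0')['frame']
def crop(f,u0,v0,w,h,k): return cv2.resize(f[v0:v0+h,u0:u0+w],None,fx=k,fy=k,interpolation=cv2.INTER_CUBIC)
A=np.zeros((600,800,3),np.uint8)
a=crop(s,175,90,80,100,5);A[:500,:400]=a
b=crop(t,340,212,80,60,5);A[:300,400:800]=cv2.convertScaleAbs(b,alpha=1.6)
d=crop(load('wrist0')['frame'],0,0,512,384,.78);A[300:300+d.shape[0],400:400+d.shape[1]]=d[:300,:400]
cv2.imwrite('pics/A.png',A[:,:,::-1])
B=np.zeros((600,720,3),np.uint8)
a=crop(s,185,145,215,130,3.2);B[:416,:688]=a
b=crop(t,115,145,225,55,3.2);B[420:596,:720]=cv2.convertScaleAbs(b,alpha=1.5)
cv2.imwrite('pics/B.png',B[:,:,::-1])
E
```

```text
(no output)
```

View pics/A.png

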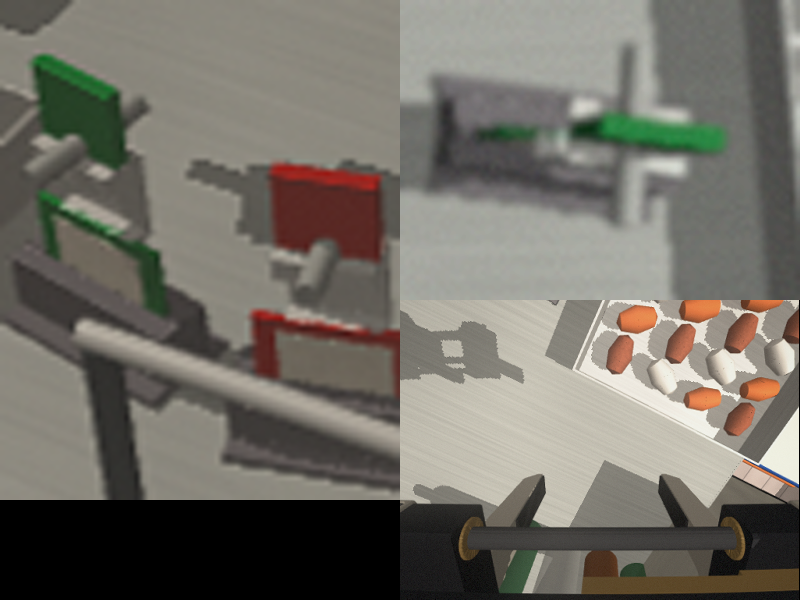

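View pics/B.png

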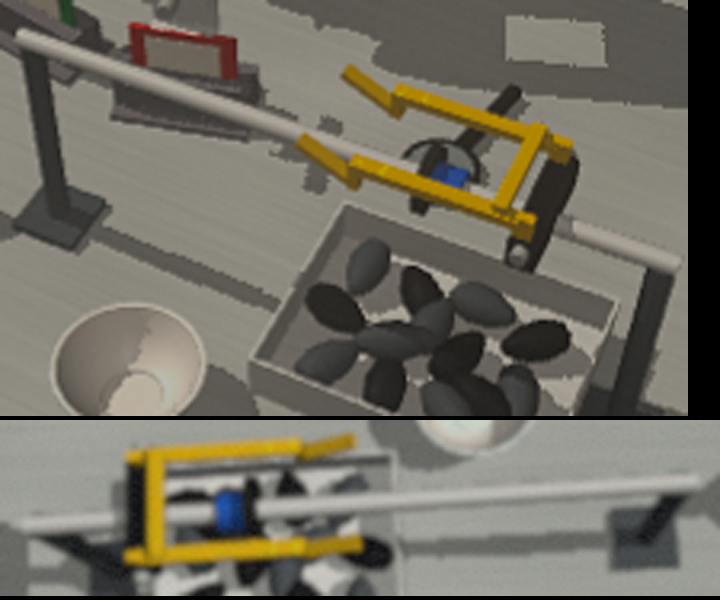

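```bash
python3 - <<'E'
from h import *
np.set_printoptions(precision=4,suppress=True)
s=load('scene0');t=load('top0')
S=lambda x,y:(s,175+(x+.5)/5-.5,90+(y+.5)/5-.5)
T=lambda x,y:(t,340+(x-400+.5)/5-.5,212+(y+.5)/5-.5)
SB=lambda x,y:(s,185+(x+.5)/3.2-.5,145+(y+.5)/3.2-.5)
TB=lambda x,y:(t,115+(x+.5)/3.2-.5,145+(y-420+.5)/3.2-.5)
for n,a,b in [('tabtopL',S(122,98),T(603,125)),('tabtopR',S(36,62),T(723,139)),('tabtop',S(79,80),T(663,132)),('bar-x',S(145,103),T(630,222)),('bar+x',S(30,168),T(628,48)),
 ('railR',SB(20,38),TB(700,482)),('railL',SB(678,265),TB(20,525)),('tip+',SB(300,140),TB(353,440)),('tip-',SB(347,70),TB(361,545)),('catch+',SB(352,180),TB(303,450)),('catch-',SB(398,105),TB(305,546)),('bufferflange',SB(432,160),TB(256,500))]:
    print(n,*tri([a,b]))
E
```

```text
tabtopL [ 0.4506 -0.3021  0.2007] [np.float64(0.0030151449044525935), np.float64(0.003015144904452578)]
tabtopR [ 0.4436 -0.3631  0.1995] [np.float64(0.00012341764988892513), np.float64(0.00012341764988895313)]
tabtop [ 0.4471 -0.3324  0.2001] [np.float64(0.0015499792322478405), np.float64(0.001549979232247787)]
bar-x [ 0.4034 -0.325   0.1579] [np.float64(0.004076619940249343), np.float64(0.004076619940249311)]
bar+x [ 0.4925 -0.3345  0.1665] [np.float64(0.0026929766193613622), np.float64(0.0026929766193612764)]
railR [ 0.6304 -0.2     0.2097] [np.float64(0.0012693446252741026), np.float64(0.0012693446252740241)]
railL [0.6103 0.3219 0.2136] [np.float64(0.0013703924030035073), np.float64(0.0013703924030035372)]
tip+ [0.6588 0.0612 0.25  ] [np.float64(0.0006274844876118464), np.float64(0.0006274844876118345)]
tip- [0.5797 0.0568 0.2474] [np.float64(0.0016663928038129162), np.float64(0.0016663928038129423)]
catch+ [0.6583 0.1014 0.2295] [np.float64(0.0005835056791307431), np.float64(0.0005835056791307912)]
catch- [0.5827 0.0995 0.2345] [np.float64(0.001501604245938385), np.float64(0.0015016042459384796)]
bufferflange [0.6185 0.1396 0.2311] [np.float64(0.004074916125122775), np.float64(0.0040749161251228)]
```

The points fit the given sizes: rail length 522 mm and height 0.21, placard top 0.200, bar 92 mm. Green has yaw of about −0.11 and its tab is at (0.447, −0.332). The rail's middle is (0.620, 0.061) with yaw 0.0385, and the ramps begin at rail y≈0. First I turn the tool.

Call:
apply_moves:
  delta_pos:
    - [0,0,-0.4]
    - [0,0,-0.4]
    - [0,0,-0.4]
    - [0,0,-0.4]
    - [0,0,-0.4]
    - [0,0,0]
    - [0,0,0]
  twist: [-0.144,-0.144,-0.144,-0.144,-0.144,-0.144,-0.144]
  gripper: 6

```text
t: 1.02
tool_pos: [0.2641, -0.5386, 0.2633]
orientation: [-2.332, -2.105, -0.0]
force: [0.1, 0.1, -0.7]
opening: 0.0602
gripper_force: 0.0
```

```bash
cat >> h.py <<'E'
from scipy.spatial.transform import Rotation as Ro
def todo(p,yaw=None):
    s=robot.read_state();M=Ro.from_rotvec(s['orientation']).as_matrix()
    a=np.arctan2(-M[0,1]*-1,0) if 0 else np.arctan2(M[1,1],M[0,1])
    print('t',round(s['t'],2),'pos',s['tool_pos'].round(4),'yaw(tool y)',round(a,4),'F',s['force'].round(1),'open',round(s['opening'],4),'grip',round(s['gripper_force'],1),'zax',M[:,2].round(4))
    if p is not None: print('delta cm',(100*M.T@(np.array(p)-s['tool_pos'])).round(2))
    if yaw is not None: print('twist',round(-(yaw-a),4))
E
python3 -c "
from h import *
todo([.447,-.332,.265],-.11)"
```

```text
t 1.02 pos [ 0.2641 -0.5386  0.2633] yaw(tool y) -0.1022 F [ 0.1  0.1 -0.7] open 0.0602 grip 0.0 zax [-2.e-04  6.e-04 -1.e+00]
delta cm [22.42 16.09 -0.16]
twist 0.0078
```

Call:
apply_moves:
  delta_pos:
    - [1.5,1.1,0]
    - [3,2.1,0]
    - [4.2,3,0]
    - [4.5,3.3,0]
    - [4.2,3,0]
    - [3,2.2,0]
    - [2,1.4,0]
    - [0,0,0]
  twist: [0.008,0,0,0,0,0,0,0]

```text
t: 2.02
tool_pos: [0.4509, -0.3322, 0.2635]
orientation: [-2.345, -2.09, -0.001]
force: [0.5, -1.3, -0.3]
opening: 0.06
gripper_force: 0.0
```

```bash
python3 -c "
from h import *
todo([.447,-.332,.19],-.11)
w=snap('wrist','w1');t=snap('top','t1')
for X in ([.4506,-.3021,.2],[.4436,-.3631,.2],[.447,-.332,.2]): print(proj(w,X))
A=np.zeros((600,800,3),np.uint8)
A[:384,:512]=w['frame']
A[300:600,500:800]=cv2.resize(t['frame'][205:265,340:400],(300,300))
cv2.imwrite('pics/C.png',A[:,:,::-1])"
```

```text
t 2.02 pos [ 0.4509 -0.3322  0.2635] yaw(tool y) -0.1152 F [ 0.5 -1.3 -0.3] open 0.06 grip 0.0 zax [ 1.e-04  6.e-04 -1.e+00]
delta cm [-0.03 -0.39  7.35]
twist -0.0052
(np.float64(253.23441002412738), np.float64(175.35800231734814))
(np.float64(253.74873955067469), np.float64(250.10610204548365))
(np.float64(253.27505725095548), np.float64(213.60185393919986))
```

View pics/C.png

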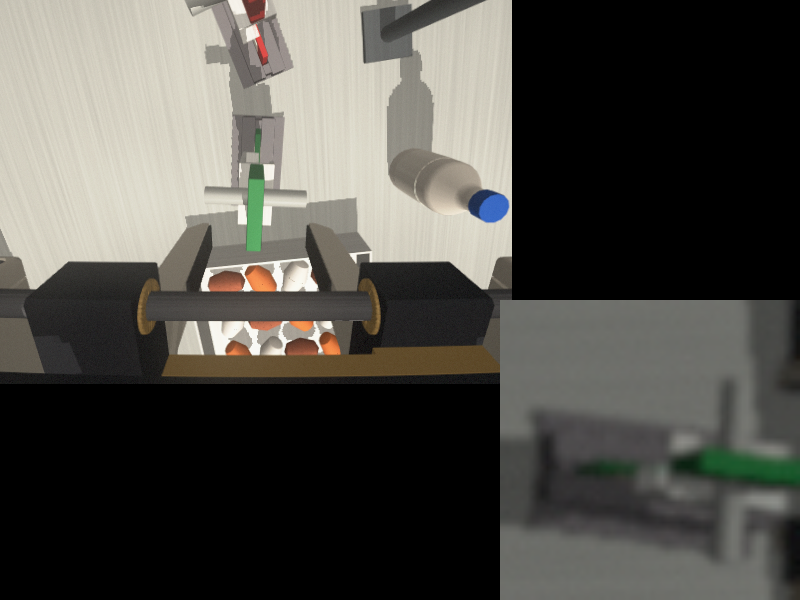

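The wrist view shows the tab top from (257,179) to (254,250), within 3 px of the prediction. The bar ends are at (205,191) and (307,199). I'll refine the yaw from these.

```bash
python3 -c "
from h import *
np.set_printoptions(precision=4,suppress=True)
w=load('w1');s=load('scene0')
a=onz(w,257,179,.2);b=onz(w,254,250,.2);print(a,b,(a+b)/2,np.arctan2(-(a-b)[0],(a-b)[1]))
a=onz(w,206,191,.156);b=onz(w,307,199,.156);print(a,b,(a+b)/2,np.arctan2((b-a)[1],(b-a)[0]))
S=lambda x,y:(s,175+(x+.5)/5-.5,90+(y+.5)/5-.5)
print(tri([S(122,98),(w,257,179)]),tri([S(36,62),(w,254,250)]))
"
```

```text
[ 0.453  -0.3052  0.2   ] [ 0.4438 -0.363   0.2   ] [ 0.4484 -0.3341  0.2   ] -0.15777067598721922
[ 0.4042 -0.3229  0.156 ] [ 0.4945 -0.3411  0.156 ] [ 0.4494 -0.332   0.156 ] -0.1985520132995815
(array([ 0.4514, -0.3019,  0.201 ]), [np.float64(0.003338849130227759), np.float64(0.0033388491302277622)]) (array([ 0.4438, -0.3632,  0.1997]), [np.float64(3.474131710724865e-05), np.float64(3.474131710704759e-05)])
```

Call:
apply_moves:
  delta_pos:
    - [0,-0.25,0.5]
    - [0,0,1.5]
    - [0,0,2]
    - [0,0,1.7]
    - [0,0,0.9]
    - [0,0,0.4]
    - [0,0,0]
    - [0,0,0]
  twist: [0.04,0,0,0,0,0,0,0]

```text
t: 3.12
tool_pos: [0.4476, -0.3346, 0.1944]
orientation: [2.386, 2.042, 0.0]
force: [-0.3, 0.1, -0.2]
opening: 0.0599
gripper_force: 0.0
```

Call:
apply_moves:
  delta_pos:
    - [0,0,0]
    - [0,0,0]
    - [0,0,0]
    - [0,0,0]
    - [0,0,0]
    - [0,0,0]
    - [0,0,0]
    - [0,0,0]
  twist: [0,0,0,0,0,0,0,0]
  gripper: 0
  squeeze: 35

```text
t: 4.12
tool_pos: [0.4472, -0.3343, 0.1936]
orientation: [-2.387, -2.043, 0.0]
force: [-0.2, 0.0, -0.7]
opening: 0.012
gripper_force: 35.0
```

```bash
python3 -c "
from h import *
todo([.447,-.332,.29])"
```

```text
t 4.12 pos [ 0.4472 -0.3343  0.1936] yaw(tool y) -0.155 F [-0.2  0.  -0.7] open 0.012 grip 35.0 zax [-1.e-04  0.e+00 -1.e+00]
delta cm [ 0.23 -0.05 -9.64]
```

Call:
apply_moves:
  delta_pos:
    - [0,0,-0.3]
    - [0,0,-0.8]
    - [0,0,-1.5]
    - [0,0,-2]
    - [0,0,-2.2]
    - [0,0,-1.8]
    - [0,0,-1]
    - [0,0,-0.3]
  twist: [0,0,0,0,0,0,0,0]

```text
t: 5.12
tool_pos: [0.4473, -0.3345, 0.2935]
orientation: [2.386, 2.042, 0.0]
force: [0.0, -0.4, -2.0]
opening: 0.0118
gripper_force: 35.0
```

```bash
python3 -c "
from h import *
todo([.54,-.32,.292],.0385)"
```

```text
t 5.12 pos [ 0.4473 -0.3345  0.2935] yaw(tool y) -0.155 F [ 0.  -0.4 -2. ] open 0.0118 grip 35.0 zax [ 7.e-04 -6.e-04 -1.e+00]
delta cm [2.86 8.93 0.15]
twist -0.1935
```

Call:
apply_moves:
  delta_pos:
    - [0.2,0.6,0]
    - [0.5,1.5,0]
    - [0.7,2.2,0]
    - [0.7,2.2,0]
    - [0.5,1.6,0]
    - [0.3,0.8,0]
    - [0,0,0]
    - [0,0,0]
  twist: [0,0,0,0,0,0,-0.097,-0.097]

```text
t: 6.12
tool_pos: [0.5399, -0.319, 0.2919]
orientation: [-2.173, -2.267, 0.0]
force: [0.3, -0.6, -3.2]
opening: 0.0118
gripper_force: 35.0
```

```bash
python3 -c "
from h import *
todo([.54,-.05,.293],.0385)"
```

```text
t 6.12 pos [ 0.5399 -0.319   0.2919] yaw(tool y) 0.0425 F [ 0.3 -0.6 -3.2] open 0.0118 grip 35.0 zax [-9.e-04  6.e-04 -1.e+00]
delta cm [26.88  1.16 -0.09]
twist 0.004
```

Call:
apply_moves:
  delta_pos:
    - [1.2,0.05,0]
    - [3,0.15,0]
    - [4.7,0.2,0]
    - [5.6,0.2,0]
    - [5.2,0.2,0]
    - [4,0.2,0]
    - [2.2,0.1,0]
    - [1,0.06,0]
  twist: [0,0,0,0,0,0,0,0]

```text
t: 7.12
tool_pos: [0.5405, -0.0483, 0.2927]
orientation: [-2.178, -2.264, -0.0]
force: [0.2, 0.6, -1.2]
opening: 0.012
gripper_force: 35.0
```

```bash
python3 -c "
from h import *
np.set_printoptions(precision=4,suppress=True)
todo([.6246,-.05,.293],.0385)
w=snap('wrist','w2');t=snap('top','t2');s=snap('scene','s2')
cv2.imwrite('pics/D.png',np.vstack([cv2.resize(w['frame'],(460,345)),np.hstack([cv2.resize(s['frame'][120:205,190:305],(460,340))])])[:600,:,::-1] if 0 else np.hstack([np.vstack([cv2.resize(w['frame'],(400,300)),cv2.convertScaleAbs(cv2.resize(t['frame'][140:215,220:320],(400,300)),alpha=1.5)]),cv2.resize(s['frame'][115:235,220:300],(400,600))])[:,:,::-1])
print(proj(s,[.6304,-.2,.21]),proj(t,[.6246,-.05,.21]))"
```

```text
t 7.12 pos [ 0.5405 -0.0483  0.2927] yaw(tool y) 0.039 F [ 0.2  0.6 -1.2] open 0.012 grip 35.0 zax [ 0.0002  0.0002 -1.    ]
delta cm [-0.5   8.4  -0.03]
twist 0.0005
(np.float64(190.3879981179626), np.float64(156.33268342119604)) (np.float64(271.9063253817223), np.float64(168.02367240403368))
```

View pics/D.png

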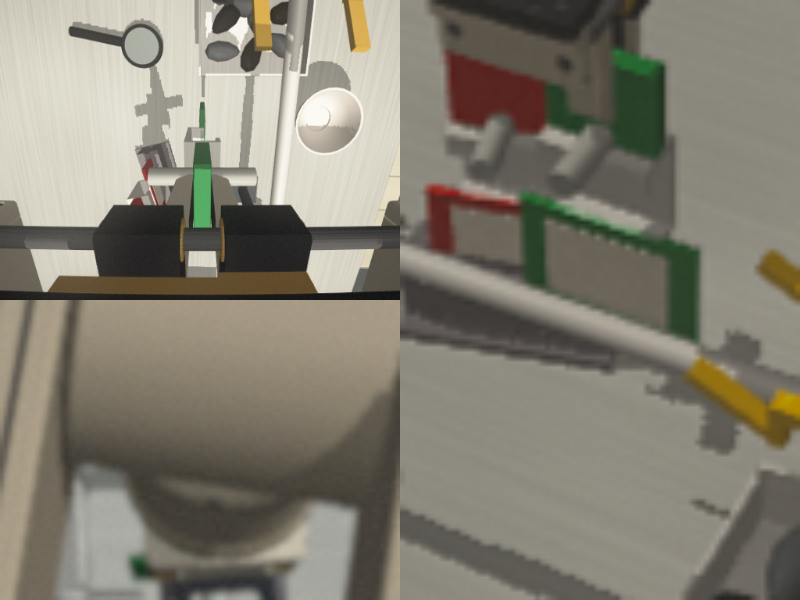

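The wrist view shows green held straight, with the tab top at about (203,185), the rail running (293,60) to (281,200) and the noses at (262,45)/(360,45). I'll measure the rail from this closer view.

```bash
python3 -c "
from h import *
np.set_printoptions(precision=4,suppress=True)
w=load('w2')
for v in (130,160,190,220,240):
    r=w['frame'][v,325:400].astype(int).sum(1)//3; print(v,r[10:60])
"
```

```text
130 [217 219 218 218 219 219 220 220 219 220 218 218 216 217 220 221 219 220
 217 217 215 217 202 149 127 148 162 174 187 199 212 217 225 232 235 239
 240 242 242 240 239 236 232 226 213 160 152 148 150 148]
160 [214 212 214 216 217 218 217 217 214 214 216 214 217 218 214 213 214 215
 218 205 158 127 145 161 175 187 201 211 222 228 232 237 240 241 241 240
 240 239 237 230 223 210 174 175 242 247 214 205 219 224]
190 [213 212 214 213 214 207 210 213 214 216 210 208 209 214 214 212 204 161
 123 143 161 175 188 202 213 223 228 235 240 242 241 241 240 239 238 234
 227 209 210 213 214 214 217 220 215 214 216 215 218 215]
220 [213 206 208 210 214 215 212 210 210 214 215 212 210 198 161 122 143 160
 176 190 203 215 224 232 239 243 243 242 241 240 238 235 229 220 211 213
 212 215 219 215 211 214 213 218 215 214 214 217 214 216]
240 [209 214 214 211 211 212 212 214 213 213 210 203 161 120 142 158 175 191
 203 217 226 234 240 245 244 243 240 238 237 232 226 209 212 213 216 218
 212 210 214 216 216 214 217 216 216 216 218 218 215 214]
```

```bash
python3 -c "
from h import *
np.set_printoptions(precision=4,suppress=True)
w=load('w2')
P=[]
for v,l,r in ((130,357.5,379.7),(160,354.7,376.7),(190,351.7,372),(220,348.7,368.7),(240,346.7,366)):
    a=onz(w,l,v,.21);b=onz(w,r,v,.21);P.append((a+b)/2);print(a,b,(a+b)/2,np.linalg.norm(a-b))
P=np.array(P);print(np.polyfit(P[:,1],P[:,0],1))
# tab top ends, crop scale 1.28
for u,v in ((202,143),(203,226)): print(onz(w,u*1.28,v*1.28,.298))
print('bar',onz(w,149*1.28,177*1.28,.256),onz(w,257*1.28,178*1.28,.256))
s=load('s2')
print('scene top corners', *[onplane(s,220+x/5-.5,115+y/5-.5,[.54,0,0],[1,0,0]) for x,y in ((663,62),)])
"
```

```text
[0.6141 0.0155 0.21  ] [0.6313 0.0163 0.21  ] [0.6227 0.0159 0.21  ] 0.017207050161462456
[ 0.6151 -0.0079  0.21  ] [ 0.6327 -0.0071  0.21  ] [ 0.6239 -0.0075  0.21  ] 0.0175625106117418
[ 0.6161 -0.0327  0.21  ] [ 0.6328 -0.0321  0.21  ] [ 0.6244 -0.0324  0.21  ] 0.01671438247670263
[ 0.6171 -0.0592  0.21  ] [ 0.6341 -0.0586  0.21  ] [ 0.6256 -0.0589  0.21  ] 0.017017855239887136
[ 0.6179 -0.0779  0.21  ] [ 0.6347 -0.0773  0.21  ] [ 0.6263 -0.0776  0.21  ] 0.016802964581222917
[-0.0371  0.6234]
[ 0.5389 -0.0045  0.298 ]
[ 0.542  -0.0657  0.298 ]
bar [ 0.4948 -0.0488  0.256 ] [ 0.5881 -0.0461  0.256 ]
scene top corners [0.54   0.171  0.3792]
```

Call:
apply_moves:
  delta_pos:
    - [0,0.6,0]
    - [0,1.5,0]
    - [0,2,0]
    - [0,1.9,0]
    - [0,1.4,0]
    - [0,0.75,0]
    - [0,0.3,0]
    - [0,0,0]
  twist: [0,0,0,0,0,0,0,0]

```text
t: 8.28
tool_pos: [0.625, -0.0471, 0.2926]
orientation: [-2.178, -2.264, 0.0]
force: [-0.5, 0.2, -2.1]
opening: 0.0121
gripper_force: 35.0
```

```bash
python3 -c "
from h import *
todo([.625,-.045,.2686],.038)"
```

```text
t 8.28 pos [ 0.625  -0.0471  0.2926] yaw(tool y) 0.0386 F [-0.5  0.2 -2.1] open 0.0121 grip 35.0 zax [-2.e-04 -0.e+00 -1.e+00]
delta cm [0.21 0.   2.4 ]
twist 0.0006
```

No contact so far. I'll lower it in small steps.

Call:
apply_moves:
  delta_pos:
    - [0,0,0.4]
    - [0,0,0.6]
    - [0,0,0.5]
    - [0,0,0.3]
    - [0,0,0.2]
    - [0,0,0.1]
    - [0,0,0]
    - [0,0,0]
  twist: [0,0,0,0,0,0,0,0]

```text
t: 9.28
tool_pos: [0.6252, -0.0469, 0.2718]
orientation: [2.178, 2.264, 0.0]
force: [-1.0, -0.1, -3.0]
opening: 0.0118
gripper_force: 35.0
```

Call:
apply_moves:
  delta_pos:
    - [0,0,0.1]
    - [0,0,0.1]
    - [0,0,0]
    - [0,0,0]
  twist: [0,0,0,0]

```text
t: 9.78
tool_pos: [0.6251, -0.0468, 0.2696]
orientation: [-2.178, -2.264, 0.0]
force: [-0.0, -1.0, -1.8]
opening: 0.0119
gripper_force: 35.0
```

Call:
apply_moves:
  delta_pos:
    - [0,0,0.1]
    - [0,0,0.1]
    - [0,0,0]
    - [0,0,0]
  twist: [0,0,0,0]

```text
t: 10.28
tool_pos: [0.6251, -0.0468, 0.2676]
orientation: [-2.178, -2.264, 0.0]
force: [0.1, 0.2, -2.2]
opening: 0.0118
gripper_force: 35.0
```

Call:
apply_moves:
  delta_pos:
    - [0,0,0.1]
    - [0,0,0.1]
    - [0,0,0]
    - [0,0,0]
  twist: [0,0,0,0]

```text
t: 10.78
tool_pos: [0.6252, -0.0468, 0.2675]
orientation: [2.177, 2.264, 0.001]
force: [-5.5, 0.5, 8.1]
opening: 0.0117
gripper_force: 35.0
```

Call:
apply_moves:
  delta_pos:
    - [0,0,-0.1]
    - [0,0,-0.05]
    - [0,0,0]
    - [0,0,0]
  twist: [0,0,0,0]

```text
t: 11.28
tool_pos: [0.6252, -0.0469, 0.2676]
orientation: [2.178, 2.264, 0.0]
force: [-2.8, -0.7, 5.9]
opening: 0.0118
gripper_force: 35.0
```

Call:
apply_moves:
  delta_pos:
    - [0,0,0]
    - [0,0,0]
    - [0,0,0]
    - [0,0,0]
  twist: [0,0,0,0]
  gripper: 4

```text
t: 11.78
tool_pos: [0.6251, -0.0468, 0.2669]
orientation: [-2.178, -2.264, 0.0]
force: [1.1, 0.1, -0.7]
opening: 0.0394
gripper_force: 0.0
```

Call:
apply_moves:
  delta_pos:
    - [0,0,-0.5]
    - [0,0,-1.2]
    - [0,0,-2]
    - [0,0,-2]
    - [0,0,-1.2]
    - [0,0,-0.6]
    - [0,0,0]
    - [0,0,0]
  twist: [0,0,0,0,0,0,0,0]

```text
t: 12.78
tool_pos: [0.6248, -0.0468, 0.3411]
orientation: [-2.177, -2.263, 0.001]
force: [0.9, -0.1, -0.9]
opening: 0.0401
gripper_force: 0.0
```

```bash
python3 -c "
from h import *
np.set_printoptions(precision=4,suppress=True)
todo(None)
w=snap('wrist','w3');s=snap('scene','s3')
cv2.imwrite('pics/E.png',np.hstack([cv2.resize(w['frame'],(400,300)),cv2.resize(s['frame'][115:205,220:340],(400,300))])[:,:,::-1])"
```

```text
t 12.78 pos [ 0.6248 -0.0468  0.3411] yaw(tool y) 0.039 F [ 0.9 -0.1 -0.9] open 0.0401 grip 0.0 zax [-0.0015  0.0002 -1.    ]
```

View pics/E.png

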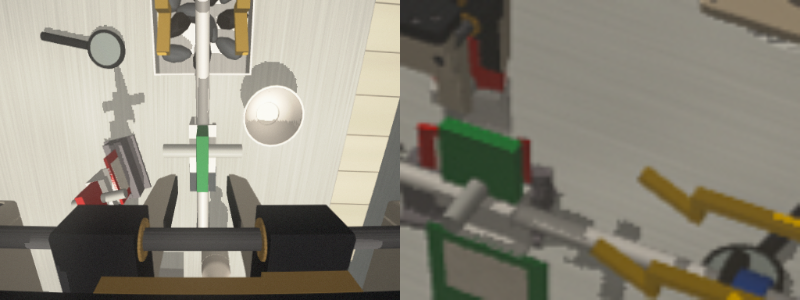

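The placard hangs on the rail with its bar at about (203,150) in the wrist view and level, and the fingers are clear. I'll move back to −y, close the fingers and go down behind the tab.

Call:
apply_moves:
  delta_pos:
    - [-0.8,0,0]
    - [-1.8,0,0]
    - [-2,0,0]
    - [-0.9,0,0]
    - [0,0,0]
    - [0,0,0]
  twist: [0,0,0,0,0,0]
  gripper: 0

```text
t: 13.62
tool_pos: [0.6273, -0.1016, 0.3422]
orientation: [-2.178, -2.264, -0.0]
force: [-0.0, 0.3, 0.7]
opening: 0.0
gripper_force: 0.0
```

```bash
python3 -c "
from h import *
np.set_printoptions(precision=4,suppress=True)
todo([.6267,-.1,.255],.038)
w=snap('wrist','w4')
a=w['frame'][0:190,180:380];cv2.imwrite('pics/F.png',cv2.resize(a,(800,600) if 0 else (632,600),interpolation=cv2.INTER_CUBIC)[:,:,::-1])"
```

```text
t 13.62 pos [ 0.6273 -0.1016  0.3422] yaw(tool y) 0.039 F [-0.   0.3  0.7] open 0.0 grip 0.0 zax [ 0.      0.0003 -1.    ]
delta cm [ 0.16 -0.05  8.72]
twist 0.001
```

View pics/F.png

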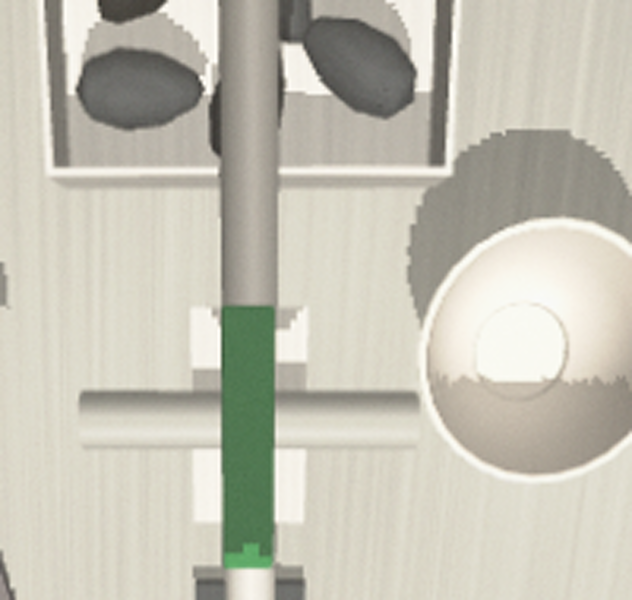

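The tab's top runs from v≈305 to 567 in the crop and the bar is centred at v≈418. It sits square on the rail.

```bash
python3 -c "
from h import *
np.set_printoptions(precision=4,suppress=True)
w=load('w4')
for x,y,z in ((248,305,.275),(248,567,.275),(80,418,.23),(420,418,.23)): print(onz(w,180+x/3.16,y/3.158,z))
"
```

```text
[ 0.6241 -0.0167  0.275 ]
[ 0.6264 -0.0759  0.275 ]
[ 0.579  -0.0476  0.23  ]
[ 0.6724 -0.044   0.23  ]
```

Call:
apply_moves:
  delta_pos:
    - [-0.2,-0.05,1]
    - [0,0,2]
    - [0,0,2.2]
    - [0,0,1.8]
    - [0,0,1.1]
    - [0,0,0.5]
    - [0,0,0]
  twist: [0,0,0,0,0,0,0]

```text
t: 14.55
tool_pos: [0.6269, -0.1038, 0.2562]
orientation: [2.178, 2.264, 0.0]
force: [0.3, -0.7, 0.2]
opening: 0.0006
gripper_force: 0.0
```

Call:
apply_moves:
  delta_pos:
    - [0.5,0,0]
    - [0.6,0,0]
    - [0.5,0,0]
    - [0.3,0,0]
    - [0.3,0,0]
    - [0.4,0,0]
    - [0.5,0,0]
    - [0.6,0,0]
  twist: [0,0,0,0,0,0,0,0]

```text
t: 15.55
tool_pos: [0.6255, -0.0668, 0.2564]
orientation: [2.178, 2.264, 0.0]
force: [0.4, -3.4, 1.4]
opening: 0.0003
gripper_force: 1.5
```

Call:
apply_moves:
  delta_pos:
    - [0.7,0,0]
    - [0.8,0,0]
    - [0.8,0,0]
    - [0.8,0,0]
    - [0.8,0,0]
    - [0.8,0,0]
    - [0.8,0,0]
    - [0.8,0,0]
  twist: [0,0,0,0,0,0,0,0]

```text
t: 16.55
tool_pos: [0.6229, -0.0034, 0.2561]
orientation: [-2.178, -2.264, 0.0]
force: [-0.3, -3.2, 1.9]
opening: 0.0002
gripper_force: 1.5
```

```bash
python3 -c "
from h import *
todo([.62325,.05,.255],.038)
w=snap('wrist','w5');s=snap('scene','s5')
cv2.imwrite('pics/G.png',np.hstack([cv2.resize(w['frame'][0:240,100:420],(400,300)),cv2.resize(s['frame'][115:205,260:380],(400,300))])[:,:,::-1])"
```

```text
t 16.55 pos [ 0.6229 -0.0034  0.2561] yaw(tool y) 0.039 F [-0.3 -3.2  1.9] open 0.0002 grip 1.5 zax [-1.e-04  0.e+00 -1.e+00]
delta cm [5.33 0.24 0.11]
twist 0.001
```

View pics/G.png

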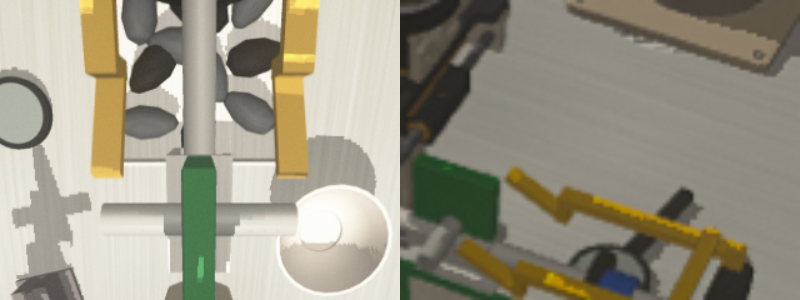

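The placard is being pushed squarely. Wrist crop: bar at v≈220, nose tips at v≈176, catching faces at v≈75. I'll work out the remaining travel.

```bash
python3 -c "
from h import *
np.set_printoptions(precision=4,suppress=True)
w=load('w5')
for x,y,z in ((108,177,.25),(292,175,.25),(104,75,.25),(295,75,.25),(100,220,.228),(298,219,.228),(199,157,.275)): print(onz(w,100+x/1.25,y/1.25,z))
"
```

```text
[0.5839 0.0577 0.25  ]
[0.6587 0.0614 0.25  ]
[0.5835 0.0963 0.25  ]
[0.6557 0.099  0.25  ]
[0.5739 0.0334 0.228 ]
[0.6699 0.0377 0.228 ]
[0.6205 0.0692 0.275 ]
```

Call:
apply_moves:
  delta_pos:
    - [0.7,0.03,0]
    - [0.7,0.03,0]
    - [0.6,0.03,0]
    - [0.6,0.03,0]
    - [0.6,0.03,0]
    - [0.6,0.03,0]
    - [0.6,0.03,0]
    - [0.6,0,0]
  twist: [0,0,0,0,0,0,0,0]

```text
t: 17.65
tool_pos: [0.6231, 0.0462, 0.2561]
orientation: [2.178, 2.264, -0.0]
force: [-0.2, -3.3, -0.8]
opening: 0.0004
gripper_force: 1.3
```

Call:
apply_moves:
  delta_pos:
    - [0.5,0,0]
    - [0.4,0,0]
    - [0.4,0,0]
    - [0.3,0,0]
    - [0,0,0]
  twist: [0,0,0,0,0]

```text
t: 18.27
tool_pos: [0.6224, 0.0627, 0.2561]
orientation: [-2.177, -2.265, -0.001]
force: [-1.5, -1.3, -0.8]
opening: 0.0005
gripper_force: 0.3
```

Call:
apply_moves:
  delta_pos:
    - [0.3,0,0]
    - [0.3,0,0]
    - [0.2,0,0]
    - [0,0,0]
  twist: [0,0,0,0]

```text
t: 18.77
tool_pos: [0.6221, 0.07, 0.2562]
orientation: [2.178, 2.264, -0.001]
force: [-0.8, -4.1, 0.2]
opening: 0.0006
gripper_force: 1.9
```

Call:
apply_moves:
  delta_pos:
    - [0.2,0,0]
    - [0.2,0,0]
    - [0,0,0]
  twist: [0,0,0]

```text
t: 19.15
tool_pos: [0.6219, 0.0737, 0.2562]
orientation: [2.178, 2.264, -0.001]
force: [-1.3, -5.2, 0.7]
opening: 0.0005
gripper_force: 2.4
```

Call:
apply_moves:
  delta_pos:
    - [0.2,0,0]
    - [0.2,0,0]
    - [0,0,0]
  twist: [0,0,0]

```text
t: 19.52
tool_pos: [0.6218, 0.0776, 0.2563]
orientation: [2.178, 2.264, -0.001]
force: [-2.3, -6.4, 0.9]
opening: 0.0005
gripper_force: 2.6
```

Call:
apply_moves:
  delta_pos:
    - [0.2,0,0]
    - [0.2,0,0]
    - [0,0,0]
  twist: [0,0,0]

```text
t: 19.9
tool_pos: [0.6216, 0.0813, 0.2563]
orientation: [2.178, 2.263, -0.002]
force: [-2.2, -5.8, 1.7]
opening: 0.0008
gripper_force: 3.2
```

```bash
python3 -c "
from h import *
todo(None)
w=snap('wrist','w6');s=snap('scene','s6')
cv2.imwrite('pics/H.png',np.hstack([cv2.resize(w['frame'][0:240,100:420],(400,300)),cv2.resize(s['frame'][125:245,270:390],(400,400))[:300]])[:,:,::-1])"
```

```text
t 19.9 pos [0.6216 0.0813 0.2563] yaw(tool y) 0.0384 F [-2.2 -5.8  1.7] open 0.0008 grip 3.2 zax [-2.0e-04 -1.2e-03 -1.0e+00]
```

View pics/H.png

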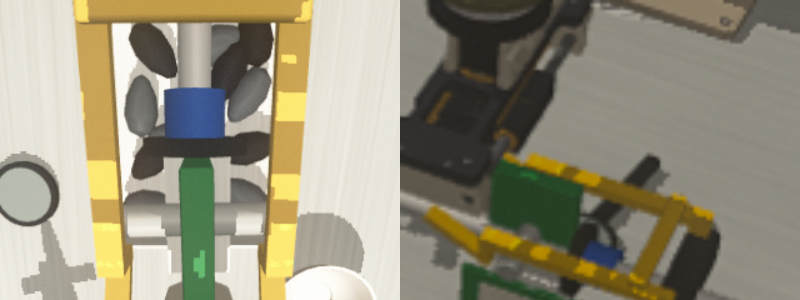

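The wrist crop shows the bar at v≈220, behind the nose step (v≈273), and the hook pressing the black flange at v≈148. In the scene crop the nose tip (428,212) maps to (278.4,188.6), as in the first picture, so the fork is down again. I'll check numerically.

```bash
python3 -c "
from h import *
np.set_printoptions(precision=4,suppress=True)
w=load('w6')
for n,x,y,z in (('c',106,275,.25),('c',275,275,.25),('c',106,275,.235),('bar',130,221,.228),('bar',262,219,.228),('barlow',200,235,.228)): print(n,onz(w,100+x/1.25,y/1.25,z))
# fork motion between s0,s6: template match of near arm nose
a=load('scene0')['frame'];b=load('s6')['frame']
for u,v in ((285,196),(310,205),(350,217)):
  t=a[v-9:v+9,u-9:u+9];m=cv2.matchTemplate(b[v-30:v+30,u-30:u+30],t,cv2.TM_CCOEFF_NORMED);_,q,_,l=cv2.minMaxLoc(m);print(q,l[0]-21,l[1]-21)
"
```

```text
c [0.5801 0.0989 0.25  ]
c [0.655  0.1018 0.25  ]
c [0.5762 0.0922 0.235 ]
bar [0.5872 0.1181 0.228 ]
bar [0.6512 0.1216 0.228 ]
barlow [0.6214 0.1123 0.228 ]
0.8857350945472717 0 0
0.658328115940094 5 2
0.9481201767921448 0 0
```

The fork is back at its resting pose and the bar (y≈0.120) is past the catch (≈0.109). I'll back off slowly and check that it stays.

Call:
apply_moves:
  delta_pos:
    - [-0.1,0,0]
    - [-0.2,0,0]
    - [-0.3,0,0]
    - [-0.5,0,0]
    - [-0.6,0,0]
    - [-0.5,0,0]
    - [0,0,0]
    - [0,0,0]
  twist: [0,0,0,0,0,0,0,0]

```text
t: 21.0
tool_pos: [0.6226, 0.0602, 0.2561]
orientation: [-2.178, -2.264, -0.0]
force: [0.2, 0.6, -0.3]
opening: 0.0006
gripper_force: 0.0
```

```bash
python3 -c "
from h import *
todo(None)
a=snap('scene','s7')['frame'];w=snap('wrist','w7');f=w['frame']
p=load('s6')['frame']
def mt(a,b,u,v,n):
  t=a[v-9:v+9,u-9:u+9];m=cv2.matchTemplate(b[v-30:v+30,u-30:u+30],t,cv2.TM_CCOEFF_NORMED);_,q,_,l=cv2.minMaxLoc(m);print(n,round(q,2),l[0]-21,l[1]-21)
mt(load('scene0')['frame'],a,285,196,'fork');mt(p,a,308,190,'tab')
# bar rows in wrist image: search brightness profile along column either side of tab
for u in (215,220,300): print(u,f[:,u].astype(int).sum(1)[110:230]//3)
i6=load('w6')['frame'];print(i6[150:215,220].astype(int).sum(1)//3)
"
```

```text
t 21.0 pos [0.6226 0.0602 0.2561] yaw(tool y) 0.039 F [ 0.2  0.6 -0.3] open 0.0006 grip 0.0 zax [-0.e+00  2.e-04 -1.e+00]
fork 0.82 0 0
tab 0.92 0 0
215 [ 67  67  64  66  67  63  70  71  67  72  67  71  70  65  65  65  99 163
 193 192 194 192 194 193 194 174 118 106 127 132 141 144 150 153 156 155
 160 163 165 169 171 166 161 157 151 149 148 144 142 137 136 132 125 115
 164 190 192 192 192 194 193 194 182 149 133 134 133 135 133 135 160 240
 249 240 231 231 230 231 230 231 231 231 230 231 230 231 231 229 230 230
 231 231 230 231 232 231 231 231 231 230 229 231 230 231 230 230 231 231
 231 230 230 231 230 230 231 231 232 230 231 230]
220 [ 66  66  63  67  65  68  69  68  70  68  65  68  66  65  97 165 192 193
 193 191 191 195 193 194 193 190 145 111 128 134 138 142 147 152 154 156
 157 163 165 170 171 165 162 156 150 149 145 145 142 137 136 131 127 117
 165 192 195 195 193 195 196 197 185 150 132 132 134 131 135 134 159 240
 249 238 228 227 228 228 227 228 228 227 227 227 228 227 228 229 227 227
 227 227 228 229 228 228 228 228 228 227 227 227 226 228 228 227 229 227
 227 227 227 228 228 228 227 228 228 228 226 228]
300 [ 67  65  62  55  91 158 190 190 190 191 189 187 189 188 189 191 189 189
 190 154  92  79  81  87  92  93 101 113 126 131 140 143 147 151 152 157
 159 163 169 169 169 164 160 152 151 146 143 144 139 136 133 126 120 110
 167 183 186 186 188 187 185 187 167 142 131 131 132 132 133 130 160 240
 250 237 227 227 229 228 227 230 228 230 230 229 229 230 231 230 230 230
 231 231 231 231 232 231 231 231 231 231 231 232 232 230 232 232 231 231
 231 231 230 231 228 228 229 229 229 228 227 228]
[188 189 133  78  83  79  85  86  91  91  98 102 102 114 121 131 135 141
 146 147 161 177 185 197 208 215 221 224 227 227 231 236 238 238 236 231
 229 226 218 170 139 133 130 133 133 133 220 247 244 232 227 227 226 229
 227 228 228 228 228 227 228 228 227 228 228]
```

```bash
python3 -c "
from h import *
w=load('w7')
for u in (220,300): print(onz(w,u,136.5,.228)[1],onz(w,u,163.5,.228)[1])
w=load('w6');print([onz(w,220,v,.228)[1] for v in (165,189)])
"
```

```text
0.12178274120571952 0.10573746428445852
0.12359305071508267 0.10759873594000355
[np.float64(0.12580442403154063), np.float64(0.11071604887628139)]
```

Call:
apply_moves:
  delta_pos:
    - [-0.5,0,-0.5]
    - [-1,0,-1.5]
    - [-1.5,0,-2.5]
    - [-1,0,-3]
    - [0,0,-2.5]
    - [0,0,-1.5]
    - [0,0,0]
    - [0,0,0]
  twist: [0,0,0,0,0,0,0,0]

```text
t: 22.1
tool_pos: [0.6238, 0.0202, 0.3699]
orientation: [-2.177, -2.264, 0.002]
force: [-0.3, 0.7, -1.0]
opening: 0.0007
gripper_force: 0.0
```

```bash
python3 -c "
from h import *
todo(None)
b=snap('scene','s8')['frame'];a=load('s7')['frame'];s=load('scene0')['frame']
def mt(a,b,u,v,n):
  t=a[v-9:v+9,u-9:u+9];m=cv2.matchTemplate(b[v-30:v+30,u-30:u+30],t,cv2.TM_CCOEFF_NORMED);_,q,_,l=cv2.minMaxLoc(m);print(n,round(q,2),l[0]-21,l[1]-21)
mt(s,b,285,196,'fork');mt(a,b,308,190,'tab');mt(a,b,320,210,'mid')
mt(s,b,240,150,'red');mt(s,b,418,210,'torch');mt(s,b,225,260,'bowl');mt(s,b,141,185,'bottle')
"
```

```text
t 22.1 pos [0.6238 0.0202 0.3699] yaw(tool y) 0.0391 F [-0.3  0.7 -1. ] open 0.0007 grip 0.0 zax [-1.7e-03  1.0e-04 -1.0e+00]
fork 0.91 0 0
tab 0.93 0 0
mid 0.94 0 0
red 0.97 0 0
torch 1.0 0 0
bowl 1.0 0 0
bottle 1.0 0 0
```

```bash
python3 -c "
from h import *
print(robot.close_job())"
```

```text
the job is handed in; nothing more can be done
None
```

The green placard hung freely on the rail, was pushed gently into the dock, and stayed behind the yellow fork after I backed the arm off; I handed the job in at about 22 s, and camera checks showed the red placard, torch, bottle and bowl unmoved (the magnifier got no such check).

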